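# Load the turning blanks into the lathe magazine

## Task

Load the two long round hardwood blanks into the upright feed tube, one after the other. Let the first one drop in onto the follower, then put the second in on top of it and press it straight down so that it pushes the first deeper, until the stack stops at the bottom of the tube. Leave the second blank sticking up out of the mouth and let go of it.

Things in the scene. Friction and masses are not known exactly. Their poses are not given: they have to be found in the camera images.
- blank_a: Loose long round dark hardwood blank standing upright on the bench: cylinder 28 mm in diameter, 105 mm long, about 55 g, ends slightly bevelled; the other one is identical. Origin at its middle, z along its length. Near it stand dark blanks that do not fit the tube: a square one (34 mm wide, 105 tall) and a short thick round one (46 mm in diameter, 60 tall).
- blank_b: Loose long round dark hardwood blank standing upright on the bench: cylinder 28 mm in diameter, 105 mm long, about 55 g, ends slightly bevelled; the other one is identical. Origin at its middle, z along its length. Near it stand dark blanks that do not fit the tube: a square one (34 mm wide, 105 tall) and a short thick round one (46 mm in diameter, 60 tall).
- magazine: Upright aluminium feed tube, closed at the bottom, fixed to the bench by a plywood foot 120 mm square, 16 thick. Bore 35 mm; the top 20 mm flares to a mouth 65 mm wide inside, 73 outside. Origin on its axis at bench level, z up; rim at z = 194 mm. A first blank drops to 15-30 mm below the rim; pressed home, two blanks have their middles at z = 86.5 and 191.5 mm, the upper one sticking out 50 mm.
- follower (a joint): White disc inside the tube, 31 mm in diameter, on which the blanks stand. Value in m: how far it is pushed down, from 0 (its top 69 mm above the bench) to 0.035 (bottom stop, top at 34 mm). No spring: friction of about 6 N holds it where it is left; a blank's weight does not move it (a falling blank may knock it down some mm). Starts at 0 to 0.005.
Not all that is in view belongs to the job. What is shaped like the blank_b but blue is not meant.

How it is judged:
By the outcome, as a careful person would: the job done as asked, in the order asked, and still so for the second after the job is handed in, with the robot touching nothing.
It also fails if it takes over 59 s, if anything falls off the work surface, if the arm or the gripper's body presses on something with over 40 N, if the wrist force passes 120 N, or if a joint passes its speed limit or range.

## Robot

A 6-joint arm with a two-finger parallel gripper is mounted at the origin on the work surface. World frame = base frame: x ahead of the robot, y to its left, z up, the work surface at z = 0. Lengths are in m, angles in rad, forces in N, time in s.
With the tool pointing down it reaches from about 0.35 to 0.975 m from the base axis. Payload 4.9 kg.
Tool frame: the origin (TCP) lies at the centre of the arm's flange, where the gripper is bolted on; the fingertips stand 173 mm ahead of it and the grasp point (between the pads) lies 155 mm ahead of it (ctrl.finger_overhang is the distance from the TCP to the fingertips, in m); z points along the fingers, y is the direction in which the jaws open and shut (so a half turn about z gives the same grasp; the last joint's range is limited). The gripper opens to 85 mm and grips with 20 to 120 N. Pads are 22 mm wide; open, the fingers measure 114 mm over their backs; the gripper's body (76 mm by 85 mm) begins 54 mm behind the grasp point. The pads swing forward as they close: fully open they stand 13 mm farther back than shut.
Start: joints at [-1.294, 0.053, 1.613, -0, 1.476, -0.119], TCP at [0.241, -0.577, 0.405] pointing down, gripper open.
Joint ranges: [-3.01, 3.01], [-1.01, 2.22], [0.06, 2.58], [-1.02, 4.17], [0.09, 2.62], [-3.14, 3.14]. Speed limits (rad/s): [2.57, 2.57, 3.14, 3.14, 3.14, 3.14].

## Interface

Orientations are given as a rotation vector (axis times angle).
In Python, from station import ctrl, eyes, spotter gives the robot as it stands.
- The arm moves only by the shell command python3 -m crank 'ROWS' [FORCE]. ROWS is JSON, a list of rows, each a list of 7 numbers: the turn, a rotation vector about the tool's x, y, z in rad, then the shift along the tool's x, y, z in mm, then the closure, from -1 (fully open) to 1 (shut). A call has 1 to 8 rows; each row shifts and turns the pose as measured when the row begins, along the tool's axes as they then stand; what a row does not reach is not made up. A row lasts 1/12 s, in which the tool goes at most 41.7 mm and 7.16 degrees, less where a joint would pass 70% of its speed; a pose out of reach is approached as far as the arm can. A call is refused whole if a number of a shift passes 41.7 or a number of a turn 0.125, either way. A call with a gripper value outside its range is refused whole. The fingers move at their own pace and stop on an object; FORCE is the grip in N (left out, the last holds). Time passes only in rows, so rows that do not move let the fingers close. It gives the time, the measured TCP pose, the force and the opening at its end, in the units of the state.
- ctrl.get_obs(): the state, without advancing time (a new reading comes with each control period).
- eyes.get_image(name): name is "scene" or "top" or "wrist"; returns a dict with "image" (480x640x3 uint8, red, green, blue), "vertical_fov" (degrees; the focal length in pixels is half the picture's height over the tangent of half this angle, whatever the lens; pixels are square), "cx", "cy" (the principal point, pixels), "rvec" (rotation vector, rad) and "tvec" (3), from world to camera coordinates, as OpenCV has them; the wrist camera has in their place "mount" (4x4, takes a point from camera to tool coordinates, whose origin is the TCP and whose axes are the flange's). Camera axes: x right, y down, z forward; pixel columns grow to the right and rows downward; lengths in m; the calibration is good to about 2 mm. The wrist camera is an equidistant fisheye: a pixel r from the principal point sees the ray r / f radians off the axis. A picture is of the moment at which its call begins: read the wrist's pose just before it. There is no depth.
- ctrl.finish_job(): hands the job in, once; it reports no verdict.
Trained networks look in a picture, given as the dict that the camera call returned (one of the last four; its "shot" number tells which), for a name from the list of things; names that differ only in an ending like _2 or _b are one class to them, and where a whole thing is asked for, a point or a joint stands for the part that bears it (a point fixed in the world has none). Each returns a list of dicts, best first, with "confidence" (0 to 1); they miss things now and then, are a little off and sometimes report something else, mostly with a low value. They report only what shows in the picture. A call takes as long as a camera call. They do not tell look-alikes from the thing itself.
- spotter.look_for(query, picture): "centre" ([x, y, z] in m, in world coordinates, good to about 4 mm: the middle of the surface that is visible of it).
- spotter.outline_of(query, picture): "region" (480x640 bool, what is visible of it).
- spotter.mark_of(query, picture): "centre" ([x, y, z] in m, in world coordinates, good to about 4 mm: a listed point, or the origin of a listed thing).
The state is a dict: "t": time; "q": joint angles; "dq": joint speeds; "effort": joint torques, N m; "tool_pos": TCP position; "tool_rot": TCP orientation; "contact_force": force on the tool from outside, world axes, zero at the start; "wrist_torque": the same for the moment, N m; "opening": finger opening in m.
Only numpy, scipy, OpenCV 4.12 (cv2) and the standard library are available. Lean on these libraries where they do the work, as an engineer would, in place of code of your own. Each camera call takes 0.05 s, during which the arm holds its last target.

## Working session

There is one attempt and no reset: what is moved stays moved. The work goes in short steps, Python scripts to look and compute and a shell command to move; the robot and the scene stay as the last step left them, time stands still between calls to the robot, and variables do not carry over. Pictures are saved under pics/ and viewed, and the job is handed in when it is done.

```bash
ls; mkdir -p pics; cat > h.py <<'E'
import numpy as np, cv2
from scipy.spatial.transform import Rotation as R
from station import ctrl, eyes, spotter
def save(p,n): cv2.imwrite(f'pics/{n}.png',cv2.cvtColor(p['image'],cv2.COLOR_RGB2BGR))
def proj(p,X):
    f=240/np.tan(np.radians(p['vertical_fov'])/2)
    c=R.from_rotvec(p['rvec']).as_matrix()@np.array(X)+np.array(p['tvec']).ravel()
    return p['cx']+f*c[0]/c[2],p['cy']+f*c[1]/c[2]
def ray(p,u,v,z):
    f=240/np.tan(np.radians(p['vertical_fov'])/2)
    M=R.from_rotvec(p['rvec']).as_matrix();t=np.array(p['tvec']).ravel()
    o=-M.T@t; d=M.T@np.array([(u-p['cx'])/f,(v-p['cy'])/f,1])
    return o+d*(z-o[2])/d[2]
E
python3 - <<'E'
from h import *
o=ctrl.get_obs();print(o['t'],o['tool_pos'],o['tool_rot'],o['opening'])
for n in('scene','top'):
    p=eyes.get_image(n);save(p,n+'0');print(n,p['vertical_fov'],p['rvec'],p['tvec'])
    for q in('blank_a','magazine','follower'):
        for f in('look_for','mark_of'):
            for r in getattr(spotter,f)(q,p): print(q,f,np.round(r['centre'],3),round(r['confidence'],2),np.round(proj(p,r['centre'])))
E
```

```text
pics
0.0 [ 0.24088954 -0.57642883  0.40347061] [-3.07829485e+00 -6.17287985e-01  2.27186866e-04] 0.08534263940538858
scene 48.3540178596345 [ 0.75459262  2.74376563 -0.88668142] [ 0.4224176  -0.18192633  1.07067168]
blank_a look_for [ 0.46  -0.084  0.061] 0.94 [307. 188.]
blank_a look_for [ 0.514 -0.133  0.068] 0.91 [265. 179.]
blank_a look_for [ 0.383 -0.08   0.067] 0.76 [346. 171.]
blank_a look_for [ 0.624 -0.088  0.066] 0.65 [219. 223.]
blank_a mark_of [ 0.616 -0.1    0.05 ] 0.84 [222. 222.]
blank_a mark_of [ 0.379 -0.089  0.053] 0.79 [344. 172.]
blank_a mark_of [ 0.454 -0.094  0.049] 0.69 [307. 188.]
blank_a mark_of [ 0.508 -0.145  0.056] 0.63 [266. 178.]
magazine look_for [0.512 0.264 0.019] 0.71 [397. 379.]
magazine mark_of [0.502 0.255 0.   ] 0.76 [398. 375.]
magazine mark_of [ 0.615 -0.101  0.049] 0.52 [222. 222.]Traceback (most recent call last):
  File "<stdin>", line 7, in <module>
ValueError: it knows: blank, magazine
```

```bash
python3 - <<'E'
from h import *
for n in('top',):
    p=eyes.get_image(n);save(p,n+'0');print(n,p['vertical_fov'],p['rvec'],p['tvec'])
    for q in('blank_a','magazine'):
        for f in('look_for','mark_of'):
            for r in getattr(spotter,f)(q,p): print(q,f,np.round(r['centre'],3),round(r['confidence'],2),np.round(proj(p,r['centre'])))
E
```

```text
top 53.6943532967594 [ 2.20601488 -2.17608797  0.14329265] [-0.01720851  0.49463982  0.69343416]
blank_a look_for [ 0.509 -0.139  0.103] 0.86 [406. 227.]
blank_a look_for [ 0.385 -0.086  0.104] 0.85 [368. 319.]
blank_a look_for [ 0.608 -0.097  0.101] 0.77 [375. 154.]
blank_a look_for [ 0.457 -0.09   0.107] 0.74 [371. 264.]
blank_a mark_of [ 0.456 -0.093  0.057] 0.97 [367. 266.]
blank_a mark_of [ 0.383 -0.09   0.048] 0.93 [364. 317.]
blank_a mark_of [ 0.508 -0.145  0.053] 0.89 [402. 231.]
blank_a mark_of [ 0.615 -0.098  0.055] 0.88 [370. 159.]
magazine look_for [0.496 0.253 0.028] 0.69 [132. 237.]
magazine mark_of [0.501 0.257 0.002] 0.82 [135. 235.]
```

View pics/scene0.png

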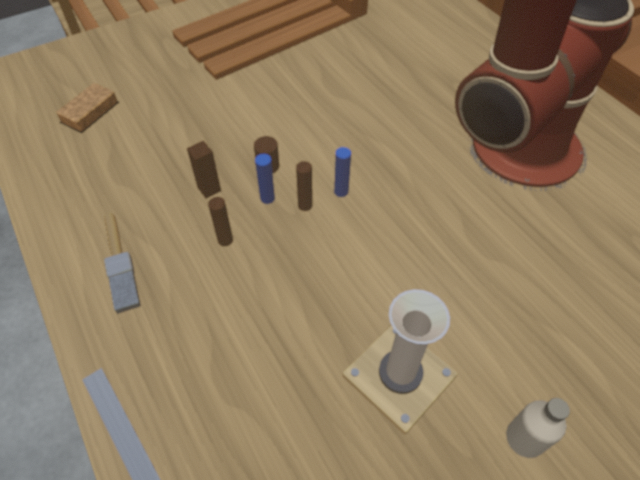

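View pics/top0.png

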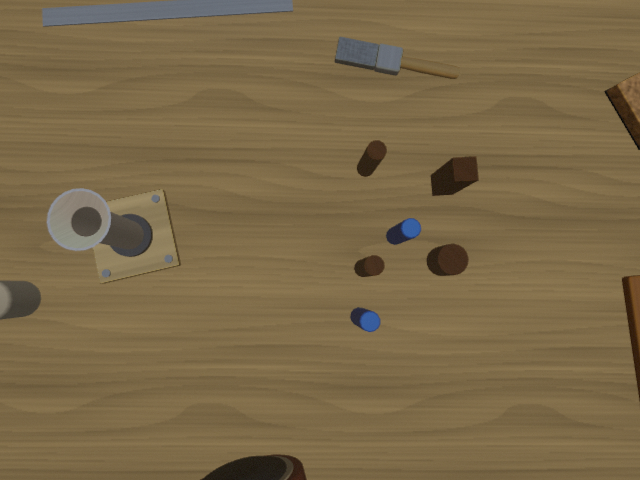

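The top view shows the dark long round blanks with their tops at (375,150) and (373,265). The blue look-alikes are at (410,228) and (369,321), the square blank at (463,170) and the short thick one at (452,260). The tube mouth is at (80,220).

```bash
python3 - <<'E'
from h import *
p=eyes.get_image('top')
im=cv2.cvtColor(p['image'],cv2.COLOR_RGB2BGR)
a=cv2.resize(im[130:290,340:480],None,fx=3.5,fy=3.5,interpolation=cv2.INTER_CUBIC)
a=np.clip(a.astype(float)*2.5,0,255).astype('uint8')
cv2.imwrite('pics/cropT.png',a)
b=cv2.resize(im[170:290,30:190],None,fx=4,fy=4,interpolation=cv2.INTER_CUBIC);cv2.imwrite('pics/cropM.png',b)
for n,u,v,z in(('A',373,265,.105),('B',375,150,.105),('rim',80,220,.194),('blue1',410,228,.105),('blue2',369,321,.105)): print(n,ray(p,u,v,z))
s=eyes.get_image('scene');
for n,u,v,z in(('A',304,166,.105),('B',217,203,.105),('rim',419,318,.194)): print(n,ray(s,u,v,z))
im=cv2.cvtColor(s['image'],cv2.COLOR_RGB2BGR)
b=cv2.resize(im[280:430,330:470],None,fx=4,fy=4,interpolation=cv2.INTER_CUBIC);cv2.imwrite('pics/cropS.png',b)
E
```

```text
A [ 0.45574259 -0.09322779  0.105     ]
B [ 0.61332766 -0.09609171  0.105     ]
rim [0.49831162 0.25621982 0.194     ]
blue1 [ 0.50646747 -0.14361327  0.105     ]
blue2 [ 0.38154464 -0.08785031  0.105     ]
A [ 0.45798949 -0.09512096  0.105     ]
B [ 0.61698079 -0.09651946  0.105     ]
rim [0.50406286 0.26067368 0.194     ]
```

View pics/cropT.png

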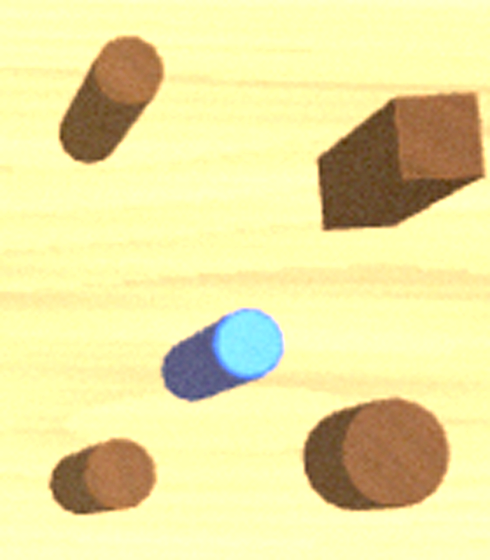

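View pics/cropM.png

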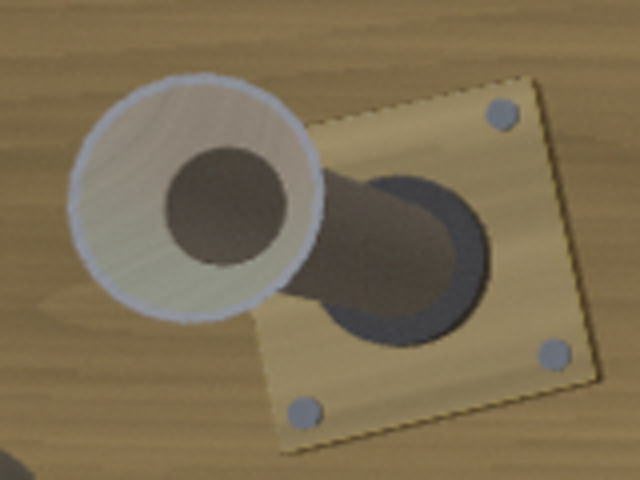

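View pics/cropS.png

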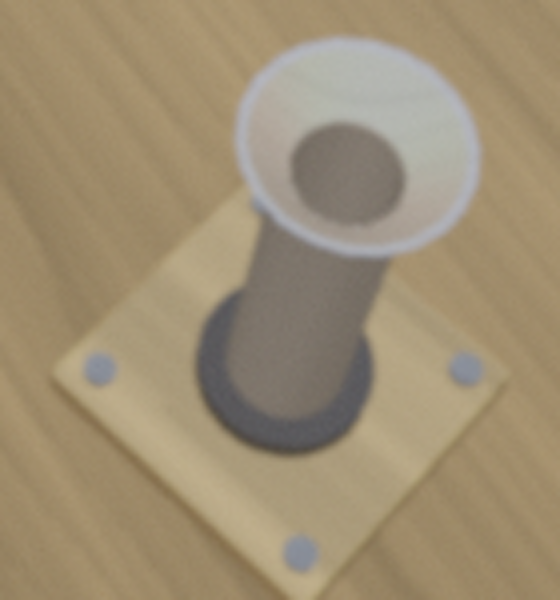

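```bash
python3 - <<'E'
from h import *
p=eyes.get_image('top');s=eyes.get_image('scene')
im=cv2.cvtColor(s['image'],cv2.COLOR_RGB2BGR)
b=cv2.resize(im[130:260,180:370],None,fx=4,fy=4,interpolation=cv2.INTER_CUBIC);cv2.imwrite('pics/cropS2.png',np.clip(b*2.0,0,255).astype('uint8'))
for n,u,v,z in(('A',374.1,264.9,.105),('B',376.7,149.8,.105),('rim',79,219.4,.194),('bore',86.1,221.4,.174),('thick',340+396/3.5,130+452/3.5,.06),('sq',340+438/3.5,130+137/3.5,.105)): print(n,ray(p,u,v,z))
for n,u,v,z in(('rim',419.1,316.6,.194),('bore',416.9,323.1,.174)): print(n,ray(s,u,v,z))
E
python3 -m crank '[[0,0,0.1,40,0,0,-1],[0,0,0.1,40,-40,0,-1],[0,0,0.1,40,-40,0,-1],[0,0,0.096,0,-40,0,-1],[0,0,0,0,-40,0,-1],[0,0,0,0,-40,0,-1],[0,0,0,0,-40,0,-1],[0,0,0,0,-40,0,-1]]'
```

```text
A [ 0.45589645 -0.09470961  0.105     ]
B [ 0.6136617  -0.09843601  0.105     ]
rim [0.49897806 0.2573722  0.194     ]
bore [0.49937094 0.25794239 0.174     ]
thick [ 0.46776485 -0.21752178  0.06      ]
sq [ 0.58925161 -0.22077448  0.105     ]
rim [0.50284121 0.25925577 0.194     ]
bore [0.50155813 0.25823867 0.174     ]
t: 1.42
tool_pos: [0.3254, -0.2822, 0.4027]
tool_rot: [3.14, -0.049, 0.0]
contact_force: [0.3, 0.1, 0.3]
opening: 0.0853
```

View pics/cropS2.png

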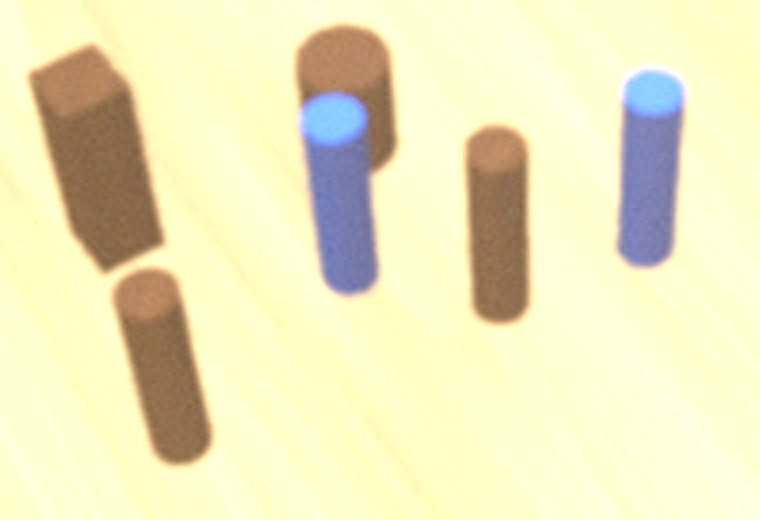

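```bash

python3 -m crank '[[0,0,-0.031,32,-38,0,-1],[0,0,0,32,-38,0,-1],[0,0,0,32,-38,0,-1],[0,0,0,30,-38,0,-1],[0,0,0,10,-35,0,-1],[0,0,0,0,0,0,-1]]'
```

```text
t: 1.92
tool_pos: [0.4419, -0.1097, 0.404]
tool_rot: [3.138, 0.005, 0.012]
contact_force: [-0.5, 0.1, -0.4]
opening: 0.0854
```

```bash

python3 -m crank '[[0,0,0,15,-15,0,-1],[0,0,0,0,0,0,-1]]'
cat >> h.py <<'E'
def wproj(p,o,X):
    M=np.array(p['mount']);Rt=R.from_rotvec(o['tool_rot']).as_matrix()
    T=Rt.T@(np.array(X)-np.array(o['tool_pos']));c=M[:3,:3].T@(T-M[:3,3])
    f=240/np.tan(np.radians(p['vertical_fov'])/2);th=np.arctan2(np.hypot(*c[:2]),c[2]);d=c[:2]/np.hypot(*c[:2])
    return np.array([p['cx'],p['cy']])+f*th*d
def wray(p,o,u,v,z):
    M=np.array(p['mount']);Rt=R.from_rotvec(o['tool_rot']).as_matrix()
    f=240/np.tan(np.radians(p['vertical_fov'])/2);d=np.array([u-p['cx'],v-p['cy']]);r=np.hypot(*d);th=r/f
    c=np.array([*(np.sin(th)*d/r),np.cos(th)])
    D=Rt@M[:3,:3]@c;O=Rt@M[:3,3]+np.array(o['tool_pos'])
    return O+D*(z-O[2])/D[2]
E
python3 - <<'E'
from h import *
o=ctrl.get_obs();p=eyes.get_image('wrist');save(p,'w1')
print(o['tool_pos'],o['tool_rot'],p['vertical_fov'])
print(wproj(p,o,[.457,-.095,.105]),wproj(p,o,[.457,-.095,0]),wproj(p,o,[.615,-.0975,.105]))
for r in spotter.look_for('blank_a',p): print(np.round(r['centre'],3),r['confidence'])
E
```

```text
t: 2.08
tool_pos: [0.4575, -0.0921, 0.4046]
tool_rot: [3.137, 0.013, 0.013]
contact_force: [0.1, 0.0, -0.1]
opening: 0.0855
[ 0.45753187 -0.09205506  0.40456951] [3.13711201 0.01257611 0.01322001] 65.70646984690485
[317.71086555 234.96482189] [316.73980391 210.31897529] [323.07825097  23.46863021]
[ 0.604 -0.097  0.104] 0.92
[ 0.504 -0.143  0.1  ] 0.81
[ 0.391 -0.089  0.091] 0.79
[ 0.463 -0.101  0.108] 0.69
```

View pics/w1.png

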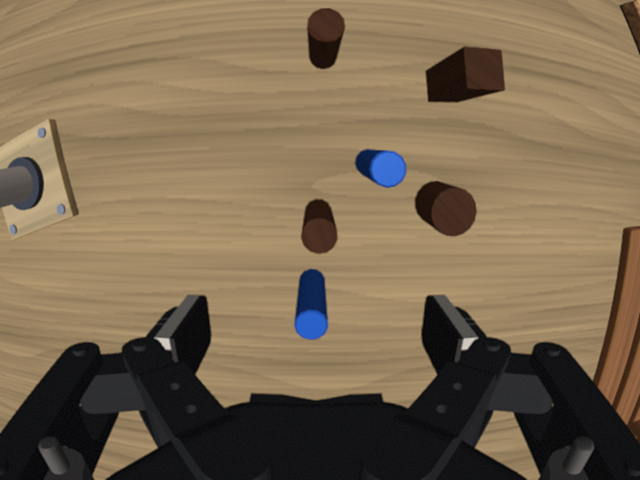

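```bash

python3 -m crank '[[0,0,0,0,4,30,-1],[0,0,0,0,0,40,-1],[0,0,0,0,0,40,-1],[0,0,0,0,0,30,-1],[0,0,0,0,0,0,-1]]'
```

```text
t: 2.6
tool_pos: [0.4571, -0.105, 0.2654]
tool_rot: [3.128, -0.002, 0.027]
contact_force: [-0.9, 0.9, -0.3]
opening: 0.0854
```

```bash
cat >> h.py <<'E'
def todo(x,y,z,yaw=0):
    "turn (rad) and shift (mm) in tool axes to reach; yaw = world angle of tool x (deg), tool down"
    o=ctrl.get_obs();Rt=R.from_rotvec(o['tool_rot'])
    Rd=R.from_euler('z',yaw,degrees=True)*R.from_rotvec([np.pi,0,0])
    print('t',round(o['t'],2),'turn',np.round((Rt.inv()*Rd).as_rotvec(),3),'shift',np.round(1000*Rt.inv().apply(np.array([x,y,z])-o['tool_pos']),1),'F',np.round(o['contact_force'],1),'open',round(o['opening'],4))
E
cat > todo.py <<'E'
import sys
from h import *
todo(*map(float,sys.argv[1:]))
E
python3 todo.py .457 -.096 .236
```

```text
t 2.6 turn [ 0.013 -0.018 -0.001] shift [-0.7 -9.4 29.3] F [-0.9  0.9 -0.3] open 0.0854
```

```bash

python3 -m crank '[[0.013,-0.018,0,0,-9,0,-1],[0,0,0,0,0,0,-1]]';python3 todo.py .457 -.096 .236
```

```text
t: 2.77
tool_pos: [0.4561, -0.0974, 0.2652]
tool_rot: [-3.14, 0.008, 0.008]
contact_force: [0.0, 0.4, -0.3]
opening: 0.0853
t 2.77 turn [-0.002  0.005 -0.005] shift [ 1.1 -1.3 29.2] F [ 0.   0.4 -0.3] open 0.0853
```

```bash

python3 -m crank '[[0,0.004,0,1,-1,15,-1],[0,0,0,0,0,14,-1],[0,0,0,0,0,0,-1]]' 60;python3 todo.py .457 -.096 .236
python3 - <<'E'
from h import *
o=ctrl.get_obs();p=eyes.get_image('wrist');save(p,'w2')
E
```

```text
t: 3.02
tool_pos: [0.4598, -0.0979, 0.2439]
tool_rot: [3.139, -0.009, 0.017]
contact_force: [-0.2, -0.5, -0.5]
opening: 0.0853
t 3.02 turn [ 0.003 -0.011 -0.006] shift [-2.9 -1.9  7.8] F [-0.2 -0.5 -0.5] open 0.0853
```

View pics/w2.png

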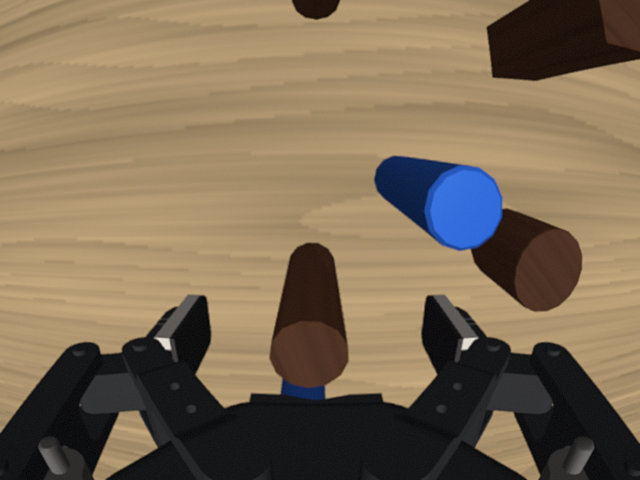

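The dark blank's top is at (309,353), between the pads and a few pixels left of their mid-column (317).

```bash
python3 - <<'E'
from h import *
o=ctrl.get_obs();p=eyes.get_image('wrist')
print(wray(p,o,309,353,.105),o['tool_pos'])
print(p['mount'])
E
python3 -m crank '[[0.003,-0.011,-0.006,-3,-4,7.8,-1],[0,0,0,0,0,0,-1]]';python3 todo.py .457 -.094 .236
```

```text
[ 0.45806872 -0.0964455   0.105     ] [ 0.46050661 -0.09809931  0.24544669]
[[ 4.47757931e-04 -9.64670131e-01 -2.63460316e-01  6.58370410e-02]
 [ 9.99999898e-01  4.17789847e-04  1.69773196e-04  1.60051375e-04]
 [-5.37040861e-05 -2.63460365e-01  9.64670220e-01  3.06330520e-02]
 [ 0.00000000e+00  0.00000000e+00  0.00000000e+00  1.00000000e+00]]
t: 3.28
tool_pos: [0.459, -0.0945, 0.2415]
tool_rot: [3.139, 0.001, 0.012]
contact_force: [-0.2, 0.6, -0.8]
opening: 0.0856
t 3.28 turn [ 0.003 -0.008  0.001] shift [-2.  -0.5  5.4] F [-0.2  0.6 -0.8] open 0.0856
```

```bash

python3 -m crank '[[0.003,-0.008,0,-1.5,1,8,-1],[0,0,0,0,0,0,0],[0,0,0,0,0,0,0.5],[0,0,0,0,0,0,1],[0,0,0,0,0,0,1],[0,0,0,0,0,0,1],[0,0,0,0,0,0,1]]' 60;python3 todo.py .457 -.096 .236
```

```text
t: 3.87
tool_pos: [0.4584, -0.0957, 0.2353]
tool_rot: [3.14, 0.002, 0.004]
contact_force: [0.5, 0.0, -0.8]
opening: 0.0269
t 3.87 turn [ 0.001 -0.003  0.001] shift [-1.3  0.3 -0.7] F [ 0.5  0.  -0.8] open 0.0269
```

```bash

python3 -m crank '[[0,0,0,0,0,-20,1],[0,0,0,0,0,-40,1],[0,0,0,0,0,-40,1],[0,0,0,0,0,-40,1],[0,0,0,0,0,-40,1],[0,0,0,0,0,-40,1],[0,0,0,0,0,-20,1],[0,0,0,0,0,0,1]]';python3 todo.py .5005 .258 .46
python3 - <<'E'
from h import *
o=ctrl.get_obs();p=eyes.get_image('wrist');save(p,'w3')
E
```

```text
t: 4.53
tool_pos: [0.4562, -0.095, 0.4807]
tool_rot: [-3.138, -0.002, 0.015]
contact_force: [-0.4, -0.5, -0.3]
opening: 0.0267
t 4.53 turn [-0.003  0.009  0.001] shift [  44.8 -352.9   21.5] F [-0.4 -0.5 -0.3] open 0.0267
```

View pics/w3.png

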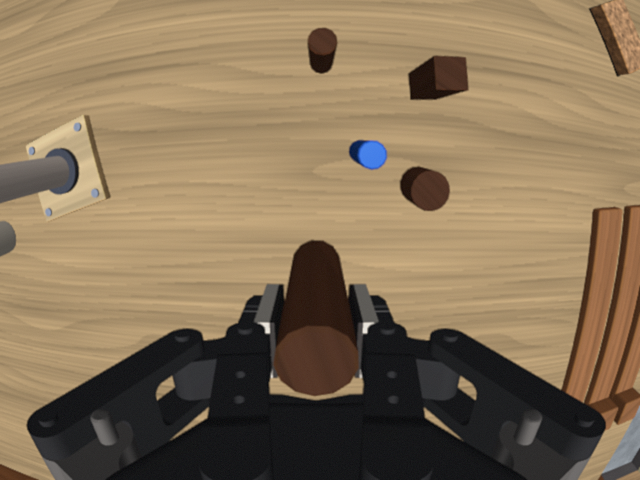

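The blank is held between the pads and upright; I move on to the tube.

```bash

python3 -m crank '[[0,0.009,0,5,-20,0,1],[0,0,0,5,-38,0,1],[0,0,0,5,-40,0,1],[0,0,0,5,-40,0,1],[0,0,0,5,-40,0,1],[0,0,0,5,-40,0,1],[0,0,0,5,-40,0,1],[0,0,0,5,-38,0,1]]';python3 todo.py .5005 .258 .46
```

```text
t: 5.25
tool_pos: [0.4964, 0.2061, 0.4576]
tool_rot: [3.141, -0.024, -0.043]
contact_force: [0.5, -0.0, 0.3]
opening: 0.0267
t 5.25 turn [ 0.001  0.027 -0.015] shift [  3.2 -52.   -2.5] F [ 0.5 -0.   0.3] open 0.0267
```

```bash

python3 -m crank '[[0,0.027,-0.015,3,-20,0,1],[0,0,0,0,-15,0,1],[0,0,0,0,0,0,1]]';python3 todo.py .5005 .258 .46
```

```text
t: 5.5
tool_pos: [0.4979, 0.2493, 0.4458]
tool_rot: [3.138, 0.016, -0.023]
contact_force: [-0.6, 0.3, -0.4]
opening: 0.0264
t 5.5 turn [0.003 0.015 0.01 ] shift [  2.5  -8.7 -14.2] F [-0.6  0.3 -0.4] open 0.0264
```

```bash

python3 -m crank '[[0.003,0.015,0.01,2.5,-8.5,-5,1],[0,0,0,0,0,0,1],[0,0,0,0,0,0,1]]';python3 todo.py .5005 .258 .45
python3 - <<'E'
from h import *
p=eyes.get_image('top');q=eyes.get_image('scene');o=ctrl.get_obs();w=eyes.get_image('wrist')
a=p['image'][130:310,0:240];b=q['image'][150:430,270:550]
a=cv2.resize(a,(400,300));b=cv2.resize(b,(400,400))[:300*1+100]
c=np.zeros((400,800,3),'uint8');c[:300,:400]=a;c[:,400:]=b
save({'image':c},'m1');save(w,'w4')
E
```

```text
t: 5.75
tool_pos: [0.4998, 0.2581, 0.4439]
tool_rot: [3.137, -0.0, -0.013]
contact_force: [-1.0, -1.7, -0.9]
opening: 0.0271
t 5.75 turn [ 0.004  0.008 -0.   ] shift [ 0.7  0.1 -6.1] F [-1.  -1.7 -0.9] open 0.0271
```

View pics/m1.png

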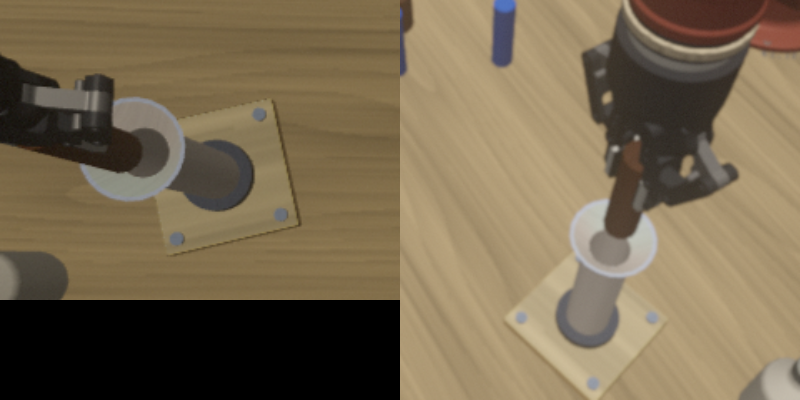

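View pics/w4.png

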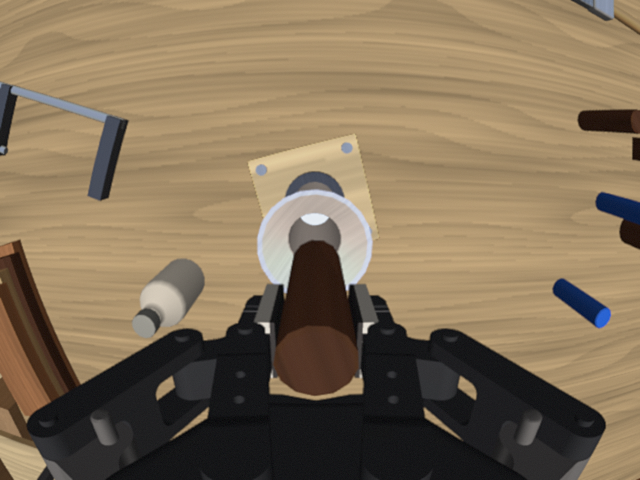

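```bash
python3 - <<'E'
from h import *
o=ctrl.get_obs();w=eyes.get_image('wrist')
print(o['tool_pos'])
for X in([.5,.258,.194],[.5005,.258,.174]):
    print(wproj(w,o,X))
    L=[wproj(w,o,[X[0]+.0365*np.cos(a),X[1]+.0365*np.sin(a),.194]) for a in np.arange(4)*np.pi/2];print(np.round(L))
L=[wproj(w,o,[.5005+.0175*np.cos(a),.258+.0175*np.sin(a),.174]) for a in np.arange(4)*np.pi/2];print(np.round(L))
im=cv2.cvtColor(w['image'],cv2.COLOR_RGB2BGR)[170:400,240:390];cv2.imwrite('pics/w4c.png',cv2.resize(im,None,fx=2.5,fy=2.5))
E
```

```text
[0.49996951 0.25766007 0.44517657]
[313.5331289  246.94765207]
[[313. 188.]
 [255. 247.]
 [314. 301.]
 [372. 247.]]
[313.60271704 237.69654837]
[[313. 187.]
 [255. 246.]
 [314. 300.]
 [372. 246.]]
[[314. 212.]
 [288. 238.]
 [314. 262.]
 [340. 238.]]
```

View pics/w4c.png

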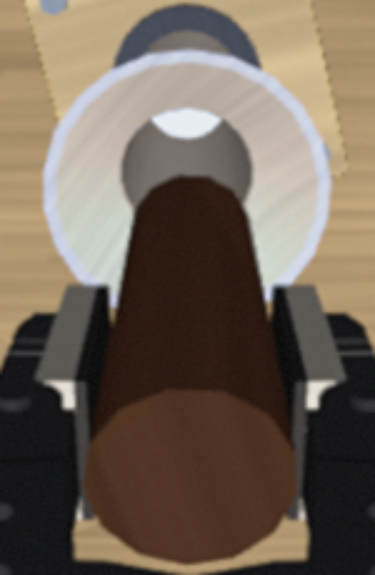

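The wrist view shows the bore at about (315,238), as predicted to within 1 px, and the blank's axis is lined up with it. I lower it now.

```bash

python3 -m crank '[[0.004,0.008,0,1.2,0,15,1],[0,0,0,0,0,20,1],[0,0,0,0,0,0,1]]';python3 todo.py .501 .258 .374
```

```text
t: 6.2
tool_pos: [0.502, 0.2559, 0.4128]
tool_rot: [-3.139, 0.007, -0.013]
contact_force: [-0.6, -1.6, -1.4]
opening: 0.0269
t 6.2 turn [-0.003 -0.008 -0.004] shift [-1.3 -2.  38.8] F [-0.6 -1.6 -1.4] open 0.0269
```

```bash

python3 todo.py .501 .258 .374
```

```text
t 6.2 turn [-0.003 -0.008 -0.004] shift [-1.3 -2.  38.8] F [-0.6 -1.6 -1.4] open 0.0269
```

```bash

python3 -m crank '[[-0.003,-0.008,-0.004,-1.3,-2,12,1],[0,0,0,0,0,12,1],[0,0,0,0,0,10,1],[0,0,0,0,0,0,1]]';python3 todo.py .501 .258 .374
```

```text
t: 6.53
tool_pos: [0.5013, 0.257, 0.3787]
tool_rot: [-3.141, 0.003, -0.004]
contact_force: [-0.2, -0.3, -0.9]
opening: 0.0266
t 6.53 turn [-0.    -0.003 -0.002] shift [-0.3 -1.   4.7] F [-0.2 -0.3 -0.9] open 0.0266
```

```bash

python3 -m crank '[[0,0,0,0,-1,0,0],[0,0,0,0,0,0,0],[0,0,0,0,0,0,-0.3],[0,0,0,0,0,0,-0.3],[0,0,0,0,0,-20,-0.3],[0,0,0,0,0,-30,-0.3],[0,0,0,0,0,-30,-0.5],[0,0,0,0,0,0,-1]]';python3 todo.py .5005 .258 .46
python3 - <<'E'
from h import *
o=ctrl.get_obs();w=eyes.get_image('wrist')
save(w,'w5')
E
```

```text
t: 7.2
tool_pos: [0.5011, 0.2583, 0.4621]
tool_rot: [-3.141, 0.002, -0.003]
contact_force: [1.0, -0.4, 1.5]
opening: 0.0743
t 7.2 turn [-0.    -0.002 -0.001] shift [-0.6  0.3  2.1] F [ 1.  -0.4  1.5] open 0.0743
```

View pics/w5.png

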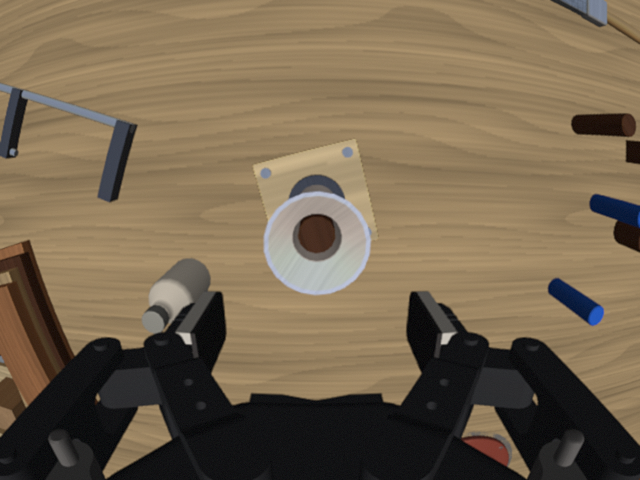

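The first blank's dark top shows down the bore at (317,234). Next is the second blank.

```bash

python3 -m crank '[[0,0,0,12,20,0,-1],[0,0,0,12,40,0,-1],[0,0,0,12,40,0,-1],[0,0,0,12,40,0,-1],[0,0,0,12,40,0,-1],[0,0,0,12,40,0,-1],[0,0,0,12,40,0,-1],[0,0,0,12,40,0,-1]]';python3 todo.py .6145 -.099 .42
```

```text
t: 7.92
tool_pos: [0.5969, -0.0395, 0.4564]
tool_rot: [-3.138, -0.023, 0.001]
contact_force: [1.2, 0.9, -0.0]
opening: 0.0855
t 7.92 turn [-0.003  0.001  0.015] shift [16.8 59.9 36.2] F [ 1.2  0.9 -0. ] open 0.0855
```

```bash

python3 -m crank '[[0,0,0.015,9,30,10,-1],[0,0,0,6,18,20,-1],[0,0,0,0,0,0,-1],[0,0,0,0,0,0,-1]]';python3 todo.py .6145 -.099 .32
python3 - <<'E'
from h import *
o=ctrl.get_obs();w=eyes.get_image('wrist');save(w,'w6');print(o['tool_pos'],wproj(w,o,[.6145,-.099,.105]))
E
```

```text
t: 8.25
tool_pos: [0.6134, -0.0981, 0.4227]
tool_rot: [-3.14, 0.018, 0.003]
contact_force: [-0.1, 0.1, 0.1]
opening: 0.0855
t 8.25 turn [-0.002  0.002 -0.012] shift [  1.3   1.1 102.7] F [-0.1  0.1  0.1] open 0.0855
[ 0.61342357 -0.09806788  0.42269732] [317.40138076 223.33771196]
```

View pics/w6.png

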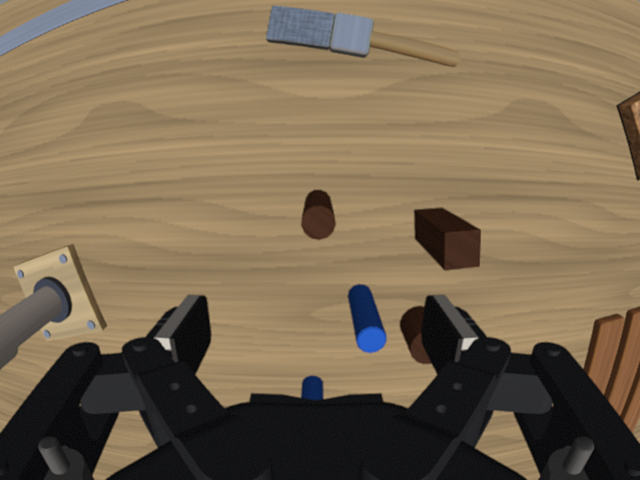

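B's top is at (318,222), as predicted. I descend.

```bash

python3 -m crank '[[0,0,-0.012,1.5,1,30,-1],[0,0,0,0,0,40,-1],[0,0,0,0,0,35,-1],[0,0,0,0,0,0,-1],[0,0,0,0,0,0,-1]]';python3 todo.py .615 -.099 .236
```

```text
t: 8.72
tool_pos: [0.6156, -0.0926, 0.3213]
tool_rot: [-3.141, -0.014, -0.012]
contact_force: [1.2, -0.7, 1.0]
opening: 0.0852
t 8.72 turn [-0.    -0.007  0.009] shift [-1.3  6.4 85.3] F [ 1.2 -0.7  1. ] open 0.0852
```

```bash

python3 -m crank '[[0,-0.007,0.009,-1,6,25,-1],[0,0,0,0,0,25,-1],[0,0,0,0,0,10,-1],[0,0,0,0,0,0,-1]]';python3 todo.py .615 -.099 .236
```

```text
t: 9.05
tool_pos: [0.6183, -0.0956, 0.2715]
tool_rot: [3.138, 0.008, 0.023]
contact_force: [-0.2, 1.4, 0.1]
opening: 0.0856
t 9.05 turn [ 0.003 -0.015  0.005] shift [-3.8  3.3 35.5] F [-0.2  1.4  0.1] open 0.0856
```

```bash

python3 -m crank '[[0.003,-0.015,0.005,-3.8,3.3,12,-1],[0,0,0,0,0,15,-1],[0,0,0,0,0,12,-1],[0,0,0,0,0,0,-1]]';python3 todo.py .615 -.099 .236
python3 - <<'E'
from h import *
o=ctrl.get_obs();w=eyes.get_image('wrist');save(w,'w7');print(o['tool_pos'],wproj(w,o,[.615,-.099,.105]))
E
```

```text
t: 9.38
tool_pos: [0.6172, -0.0989, 0.2376]
tool_rot: [3.139, 0.002, 0.015]
contact_force: [0.6, -0.2, -1.1]
opening: 0.0856
t 9.38 turn [ 0.003 -0.01   0.001] shift [-2.2  0.1  1.6] F [ 0.6 -0.2 -1.1] open 0.0856
[ 0.61721385 -0.09893298  0.23760633] [314.25589376 363.70378586]
```

View pics/w7.png

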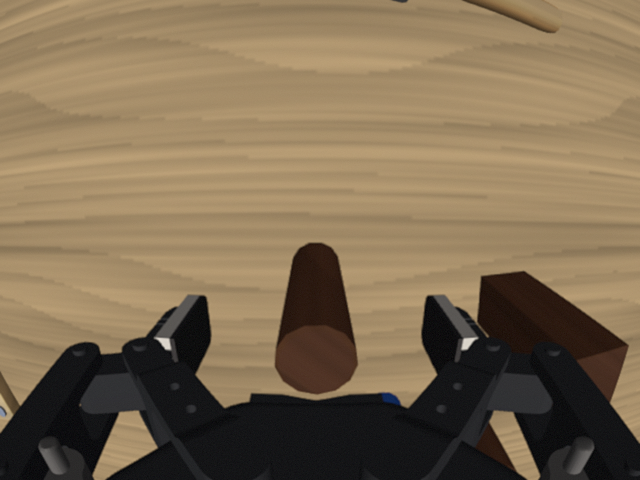

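Centred between the pads, with its top at (316,359). Closing.

```bash

python3 -m crank '[[0.003,-0.01,0,0,0,2,-0.5],[0,0,0,0,0,0,0],[0,0,0,0,0,0,0.5],[0,0,0,0,0,0,1],[0,0,0,0,0,0,1],[0,0,0,0,0,0,1],[0,0,0,0,0,0,1]]' 100;python3 todo.py .615 -.099 .236
python3 -m crank '[[0,0,0,0,0,-20,1],[0,0,0,0,0,-40,1],[0,0,0,0,0,-40,1],[0,0,0,0,0,-40,1],[0,0,0,0,0,-40,1],[0,0,0,0,0,-30,1],[0,0,0,0,0,0,1]]';python3 todo.py .501 .258 .47
python3 - <<'E'
from h import *
o=ctrl.get_obs();w=eyes.get_image('wrist');save(w,'w8')
E
```

```text
t: 10.02
tool_pos: [0.6189, -0.0995, 0.2394]
tool_rot: [3.141, 0.001, 0.006]
contact_force: [0.1, 0.4, 0.3]
opening: 0.0265
t 10.02 turn [ 0.001 -0.004  0.001] shift [-3.9 -0.5  3.4] F [0.1 0.4 0.3] open 0.0265
t: 10.6
tool_pos: [0.6167, -0.0989, 0.4516]
tool_rot: [-3.139, -0.001, 0.015]
contact_force: [0.5, 0.4, 1.2]
opening: 0.0261
t 10.6 turn [-0.003  0.01   0.001] shift [-115.6 -357.1  -16.2] F [0.5 0.4 1.2] open 0.0261
```

View pics/w8.png

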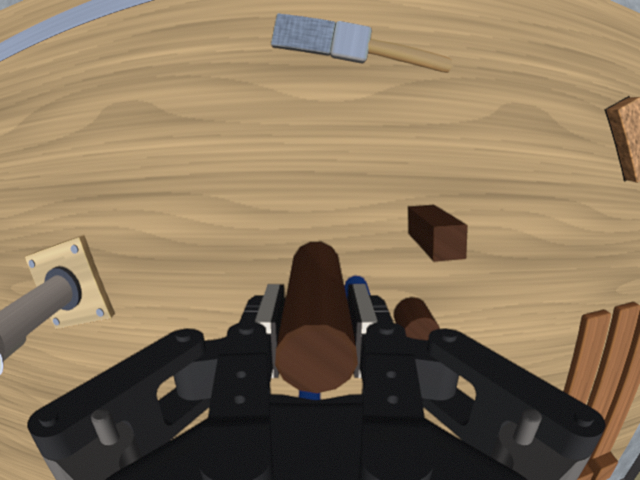

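```bash

python3 -m crank '[[0,0.01,0,-6,-15,-15,1],[0,0,0,-13,-38,-10,1],[0,0,0,-13,-38,-3,1],[0,0,0,-13,-38,-3,1],[0,0,0,-13,-38,-3,1],[0,0,0,-13,-38,-3,1],[0,0,0,-13,-38,-3,1],[0,0,0,-13,-38,-3,1]]';python3 todo.py .502 .258 .465
```

```text
t: 11.32
tool_pos: [0.5176, 0.1851, 0.4777]
tool_rot: [-3.139, 0.023, 0.039]
contact_force: [0.7, 1.2, -0.1]
opening: 0.0263
t 11.32 turn [-0.002  0.025 -0.015] shift [-16.4 -72.6  13.3] F [ 0.7  1.2 -0.1] open 0.0263
```

```bash

python3 -m crank '[[0,0.025,-0.015,-8,-30,0,1],[0,0,0,-5,-25,0,1],[0,0,0,0,0,0,1],[0,0,0,0,0,0,1]]';python3 todo.py .502 .2578 .455
```

```text
t: 11.65
tool_pos: [0.4997, 0.2493, 0.4691]
tool_rot: [-3.141, -0.018, 0.018]
contact_force: [-0.8, -1.4, -1.3]
opening: 0.0259
t 11.65 turn [-0.001  0.011  0.011] shift [ 2.6 -8.5 14.1] F [-0.8 -1.4 -1.3] open 0.0259
```

```bash

python3 -m crank '[[0,0.011,0.011,2.6,-8.5,12,1],[0,0,0,0,0,0,1],[0,0,0,0,0,0,1]]';python3 todo.py .502 .2578 .39
python3 - <<'E'
from h import *
o=ctrl.get_obs();w=eyes.get_image('wrist');print(o['tool_pos'])
im=cv2.cvtColor(w['image'],cv2.COLOR_RGB2BGR)[170:400,240:390];cv2.imwrite('pics/w9c.png',cv2.resize(im,None,fx=2.5,fy=2.5))
E
```

```text
t: 11.9
tool_pos: [0.5021, 0.2565, 0.4525]
tool_rot: [3.139, -0.001, -0.01]
contact_force: [0.2, -0.1, -0.6]
opening: 0.0262
t 11.9 turn [ 0.003  0.006 -0.   ] shift [ 0.3 -1.4 62.5] F [ 0.2 -0.1 -0.6] open 0.0262
[0.50211442 0.25653894 0.45246773]
```

View pics/w9c.png

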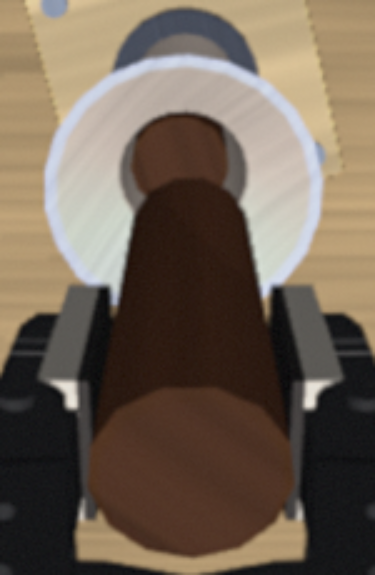

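Aligned to within ~1.5 mm (the blank is slightly right of the bore centre). I descend in steps, watching the force.

```bash

python3 -m crank '[[0.003,0.006,0,0,-1.8,10,1],[0,0,0,0,0,10,1],[0,0,0,0,0,8,1],[0,0,0,0,0,0,1]]';python3 todo.py .502 .258 .378
```

```text
t: 12.28
tool_pos: [0.5029, 0.2554, 0.4214]
tool_rot: [3.141, -0.008, -0.002]
contact_force: [-0.9, 0.4, -1.0]
opening: 0.0261
t 12.28 turn [ 0.     0.001 -0.005] shift [-0.9 -2.6 43.4] F [-0.9  0.4 -1. ] open 0.0261
```

```bash

python3 -m crank '[[0,0,-0.005,-0.9,-2.6,3,1],[0,0,0,0,0,3,1],[0,0,0,0,0,3,1]]';python3 todo.py .502 .258 .378
python3 -m crank '[[0,0,0,0,0,3,1],[0,0,0,0,0,3,1]]';python3 todo.py .502 .258 .378

```

```text
t: 12.53
tool_pos: [0.5022, 0.2577, 0.4116]
tool_rot: [3.141, -0.0, -0.002]
contact_force: [-0.5, 0.9, -0.6]
opening: 0.0256
t 12.53 turn [ 0.     0.001 -0.   ] shift [-0.1 -0.3 33.6] F [-0.5  0.9 -0.6] open 0.0256
t: 12.7
tool_pos: [0.5023, 0.2579, 0.4061]
tool_rot: [-3.141, -0.0, -0.001]
contact_force: [-0.8, -0.3, 4.3]
opening: 0.0263
t 12.7 turn [-0.    -0.001  0.   ] shift [-0.3 -0.1 28.1] F [-0.8 -0.3  4.3] open 0.0263
```

Contact is at a blank bottom of ≈0.167, which fits the first blank's expected top. I press on.

```bash

python3 -m crank '[[0,0,0,0,0,4,1],[0,0,0,0,0,4,1]]';python3 todo.py .502 .258 .378
python3 -m crank '[[0,0,0,0,0,4,1],[0,0,0,0,0,4,1]]';python3 todo.py .502 .258 .378
```

```text
t: 12.87
tool_pos: [0.5028, 0.2581, 0.4005]
tool_rot: [-3.14, -0.0, -0.008]
contact_force: [-0.8, -0.8, 5.1]
opening: 0.0259
t 12.87 turn [-0.002 -0.005  0.   ] shift [-0.9  0.2 22.5] F [-0.8 -0.8  5.1] open 0.0259
t: 13.03
tool_pos: [0.5029, 0.2581, 0.3942]
tool_rot: [-3.14, -0.001, -0.009]
contact_force: [-2.5, -1.0, 5.5]
opening: 0.0261
t 13.03 turn [-0.001 -0.006  0.   ] shift [-1.   0.1 16.2] F [-2.5 -1.   5.5] open 0.0261
```

```bash

python3 -m crank '[[0,-0.005,0,-1,0,4,1],[0,0,0,0,0,4,1],[0,0,0,0,0,4,1]]';python3 todo.py .502 .258 .378
python3 -m crank '[[0,0,0,0,0,3,1],[0,0,0,0,0,3,1]]';python3 todo.py .502 .258 .378
```

```text
t: 13.28
tool_pos: [0.5023, 0.2582, 0.3835]
tool_rot: [-3.139, -0.001, -0.007]
contact_force: [-0.4, 0.0, 4.7]
opening: 0.0263
t 13.28 turn [-0.002 -0.005  0.   ] shift [-0.4  0.2  5.5] F [-0.4  0.   4.7] open 0.0263
t: 13.45
tool_pos: [0.5024, 0.2582, 0.3773]
tool_rot: [-3.139, -0.001, -0.008]
contact_force: [-2.9, -1.9, 25.5]
opening: 0.0261
t 13.45 turn [-0.002 -0.005  0.001] shift [-0.4  0.2 -0.7] F [-2.9 -1.9 25.5] open 0.0261
```

Force jumped to 25 N at the predicted home height. One more small push to confirm the stop.

```bash

python3 -m crank '[[0,0,0,0,0,1.5,1],[0,0,0,0,0,0,1]]';python3 todo.py .502 .258 .378
python3 - <<'E'
from h import *
p=eyes.get_image('scene');im=p['image'][150:430,270:550];save({'image':cv2.resize(im,(560,560))},'s10')
E
```

```text
t: 13.62
tool_pos: [0.5027, 0.2583, 0.3778]
tool_rot: [-3.14, -0.001, -0.01]
contact_force: [-0.1, -0.5, 1.6]
opening: 0.0256
t 13.62 turn [-0.002 -0.006  0.001] shift [-0.7  0.3 -0.2] F [-0.1 -0.5  1.6] open 0.0256
```

View pics/s10.png

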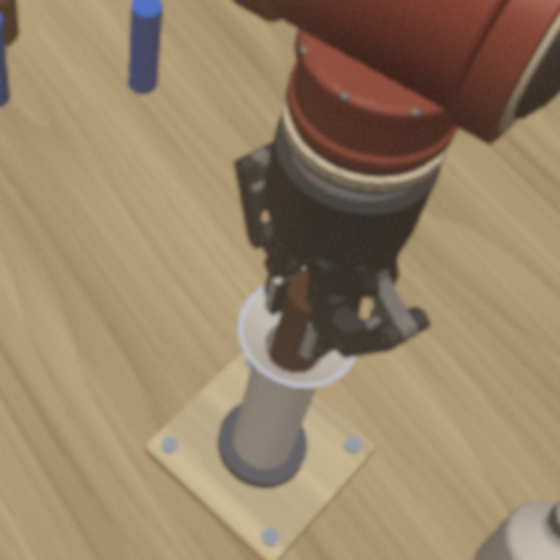

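The blank stands in the mouth under the gripper. Pushing a few more mm will confirm the hard stop.

```bash

python3 -m crank '[[0,0,0,0,0,3,1],[0,0,0,0,0,3,1]]';python3 todo.py .502 .258 .378
```

```text
t: 13.83
tool_pos: [0.5033, 0.2584, 0.3774]
tool_rot: [-3.14, -0.001, -0.014]
contact_force: [-7.7, -2.9, 18.1]
opening: 0.0257
t 13.83 turn [-0.002 -0.009  0.001] shift [-1.2  0.4 -0.6] F [-7.7 -2.9 18.1] open 0.0257
```

Hard stop confirmed: the TCP did not move under 18 N. I relax and release.

```bash

python3 -m crank '[[0,-0.006,0,-1,0,0,1],[0,0,0,0,0,0,0.2],[0,0,0,0,0,0,-0.3],[0,0,0,0,0,0,-0.6],[0,0,0,0,0,0,-0.8]]';python3 todo.py .502 .258 .48
python3 -m crank '[[0,0,0,0,0,-20,-0.8],[0,0,0,0,0,-35,-0.8],[0,0,0,0,0,-40,-0.8],[0,0,0,0,0,-20,-0.8],[0,0,0,0,0,0,-0.8]]'
python3 - <<'E'
from h import *
o=ctrl.get_obs();w=eyes.get_image('wrist');save(w,'w11')
for z in(.2437,.2487,.2537,): print(z,wproj(w,o,[.4998,.2578,z]),wproj(w,o,[.4998,.2578-.014,z]))
E
```

```text
t: 14.25
tool_pos: [0.5017, 0.2583, 0.374]
tool_rot: [-3.14, -0.001, 0.001]
contact_force: [1.0, -0.1, 0.2]
opening: 0.0692
t 14.25 turn [-0.002  0.     0.001] shift [   0.3    0.2 -106. ] F [ 1.  -0.1  0.2] open 0.0692
t: 14.67
tool_pos: [0.5014, 0.258, 0.4834]
tool_rot: [3.138, 0.001, -0.025]
contact_force: [-0.2, -0.6, -0.3]
opening: 0.0772
0.2437 [314.295542  251.5204125] [338.08346976 251.50729479]
0.2487 [314.29439306 254.1846207 ] [338.61189255 254.16686405]
0.2537 [314.29324776 256.96990866] [339.1634914  256.94692244]
```

View pics/w11.png

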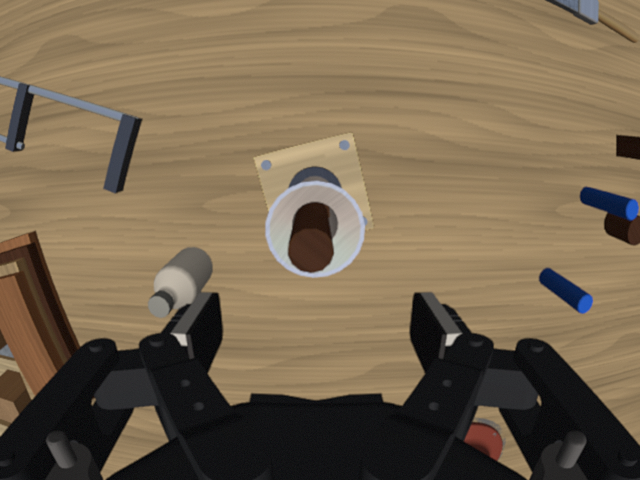

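The blank is standing free, its top at (311,250) against (314,251.5) predicted for the home height. I move clear for a check with the fixed cameras.

```bash

python3 -m crank '[[0,0,0,0,20,-10,-0.8],[0,0,0,0,40,0,-0.8],[0,0,0,0,40,0,-0.8],[0,0,0,0,40,0,-0.8],[0,0,0,0,40,0,-0.8],[0,0,0,0,20,0,-0.8],[0,0,0,0,0,0,-0.8],[0,0,0,0,0,0,-0.8]]'
python3 - <<'E'
from h import *
c=np.zeros((480,800,3),'uint8')
for i,(n,x0,y0) in enumerate((('top',20,150),('scene',340,260))):
    p=eyes.get_image(n);im=p['image'][y0:y0+160,x0:x0+133]
    c[:,i*400:i*400+400]=cv2.resize(im,(400,480),interpolation=cv2.INTER_CUBIC)
    for z in(.2365,.244,.25):
        u,v=proj(p,[.5,.258,z]);print(n,z,u,v,'crop',(u-x0)*3+i*400,(v-y0)*3)
save({'image':c},'f1')
E
```

```text
t: 15.38
tool_pos: [0.5007, 0.0513, 0.4717]
tool_rot: [3.135, 0.008, -0.067]
contact_force: [0.5, -0.2, 0.1]
opening: 0.077
top 0.2365 60.33166095849887 212.82525226117673 crop 120.99498287549662 188.4757567835302
top 0.244 56.80081997192079 211.72227368968066 crop 110.40245991576236 185.166821069042
top 0.25 53.897427078571354 210.8152999238919 crop 101.69228123571406 182.4458997716757
scene 0.2365 426.293911360843 297.00701861478007 crop 658.8817340825291 111.0210558443402
scene 0.244 427.4093375189299 293.674592592054 crop 662.2280125567896 101.02377777616204
scene 0.25 428.3182606278555 290.95911116024297 crop 664.9547818835665 92.87733348072891
```

View pics/f1.png

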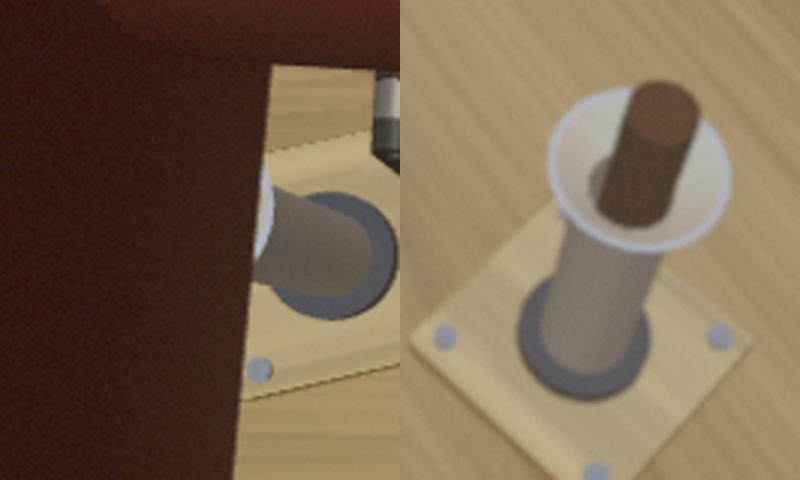

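In the scene crop the blank's top centre is at about (664,114), i.e. pixel (428,298). That is 4 px lower than predicted on the axis, so I triangulate with the wrist view.

```bash
python3 - <<'E'
from h import *
p=eyes.get_image('scene')
print('rim/bore pred',proj(p,[.5,.258,.194]),proj(p,[.5,.258,.174]),'obs 419.1 316.6 / 416.9 323.1')
for z in(.232,.236,.24,.244,.248): print(z,ray(p,428,298,z))
o=ctrl.get_obs();print(o['tool_pos'],o['tool_rot'])
w=eyes.get_image('wrist');save(w,'w12')
print([wproj(w,o,[.502,.258,z]) for z in (.232,.244)])
im=cv2.cvtColor(p['image'],cv2.COLOR_RGB2BGR)[270:350,390:470];cv2.imwrite('pics/f2.png',cv2.resize(im,None,fx=7,fy=7,interpolation=cv2.INTER_CUBIC))
E
```

```text
rim/bore pred (np.float64(420.3770557970343), np.float64(314.68410401446965)) (np.float64(417.8095127186392), np.float64(322.35484699183525)) obs 419.1 316.6 / 416.9 323.1
0.232 [0.49693392 0.25836711 0.232     ]
0.236 [0.49889259 0.25981175 0.236     ]
0.24 [0.50085126 0.26125639 0.24      ]
0.244 [0.50280993 0.26270103 0.244     ]
0.248 [0.5047686  0.26414567 0.248     ]
[0.50082786 0.05288557 0.4727991 ] [ 3.13537704  0.0135138  -0.0650935 ]
[array([ 31.59169131, 235.28000516]), array([ 21.48958951, 240.26864877])]
```

View pics/w12.png

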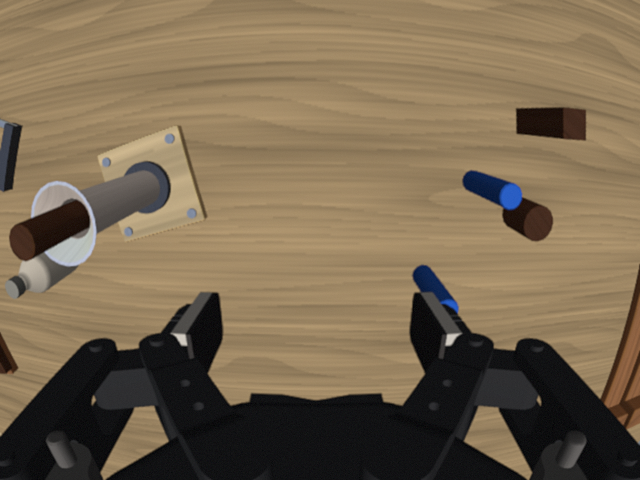

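View pics/f2.png

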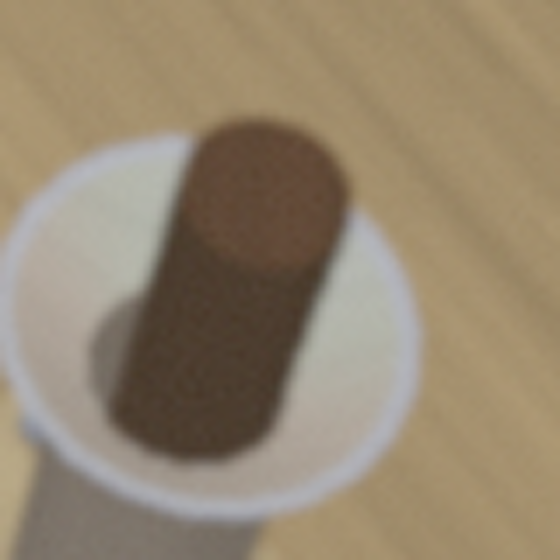

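Corrected for the scene camera's rim offset, both views agree: the top is at z ≈ 0.242–0.244, leaning about 3 mm within the bore's play. That is the home position, so I hand in.

```bash
python3 -c "
from station import ctrl
print(ctrl.get_obs()['t']);print(ctrl.finish_job())"
```

```text
15.5833
the job is handed in; nothing more can be done
None
```

Both dark blanks are in the feed tube and pressed home. The second is released and sticking up out of the mouth, and I handed the job in at 15.6 s.

**What I did:** I gripped each blank near its top. The first I dropped down the bore onto the follower. The second I lowered onto it, with contact when its lower end was at about z = 0.167 m, then pressed straight down about 30 mm at roughly 5 N. The force then rose to 25 N and a second push moved nothing, at about 1 mm below the height worked out for the home position. After that I let go and moved the arm clear.

**Last checks:**
- **Height:** The wrist and scene views together put the second blank's top at z ≈ 0.242–0.244 m, against 0.244 m expected. It leans about 3 mm, within the bore's play.
- **One disagreement:** The scene camera alone first read the top about 4 px (up to 1 cm in height) too low. Its calibration offset at the rim and the blank's lean explain most of that.
- **Not checked:** The arm blocked the top camera in the final check, and the follower itself can't be seen. That it is at the bottom is inferred from the press force and travel.

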